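Free the seized filter holder from the lamp base

ROBOT

A 6-joint arm with a two-finger parallel gripper is mounted at the origin on the work surface. World frame = base frame: x ahead of the robot, y to its left, z up, the work surface at z = 0. Lengths are in m, angles in rad, forces in N, time in s.
With the tool pointing down it reaches from about 0.35 to 0.975 m from the base axis. Payload 4.9 kg.
Tool frame: the origin (TCP) lies on the centre line of the jaws, within the pads' length; the fingertips stand 14 mm ahead of it and the grasp point (between the pads) lies 5 mm behind it; z points along the fingers, y is the line along which they close (so a half turn about z gives the same grasp; the last joint's range is limited). The gripper opens to 85 mm and grips with 20 to 120 N. Pads are 22 mm wide; open, the fingers measure 114 mm over their backs; the gripper's body (76 mm by 85 mm) begins 54 mm behind the grasp point. The pads swing forward as they close: fully open they stand 13 mm farther back than shut.
Start: joints at [-1.391, 0.053, 1.613, -0, 1.476, -0.119], TCP at [0.184, -0.597, 0.245] pointing down, gripper open.
Joint ranges: [-3.01, 3.01], [-1.01, 2.22], [0.06, 2.58], [-1.02, 4.17], [0.09, 2.62], [-3.14, 3.14]. Speed limits (rad/s): [2.57, 2.57, 3.14, 3.14, 3.14, 3.14].

INTERFACE

Orientations are given as a unit quaternion [w, x, y, z].
In Python, from plant import * gives the robot as it stands.
- The arm moves only by the tool send_rows, never from a script. Its argument "steps" is a list of rows, each an object with "translation": the shift along the tool's x, y, z in cm, a list of three; "delta_rot": the turn, a rotation vector about the tool's x, y, z in rad, a list of three; "jaw": the finger opening in cm, from 0 to 8.54. In form: [{"translation": [dx, dy, dz], "delta_rot": [rx, ry, rz], "jaw": jaw}, ...]. A call has exactly 8 rows; each row is the pose to reach, as a shift and turn from the pose commanded when the call began, along the tool's axes at that moment; what a row does not reach only later rows make up. A row lasts 1/10 s, in which the tool goes at most 50 mm and 8.59 degrees, less where a joint would pass 70% of its speed; a pose out of reach is approached as far as the arm can. A call with a gripper value outside its range is refused whole. The fingers move at their own pace and stop on an object; the grip force is fixed at half the most. Time passes only in rows, so rows that repeat a pose let the fingers close, or fill a call up. It gives the time, the measured TCP pose, the force, the opening and the grip force at its end, in the units of the state.
- state(): the state, without advancing time (a new reading comes with each control period).
- grab_frame(name): name is "scene" or "top" or "wrist"; returns a dict with "pixels" (400x640x3 uint8, blue, green, red), "range_z" (400x640 float32, m along the optical axis (not along the pixel's ray), 0 where there is no reading), "fx", "fy", "cx", "cy" (pixels), "dist" ([k1, k2, p1, p2, k3] as OpenCV has them; the pictures are not rectified), "rvec" (rotation vector, rad) and "tvec" (3), from world to camera coordinates, as OpenCV has them. Camera axes: x right, y down, z forward; pixel columns grow to the right and rows downward; lengths in m; the calibration is good to about 2 mm. A picture is of the moment at which its call begins.
- job_done(): hands the job in; it is judged then, once.
The state is a dict: "time": time; "joint_pos": joint angles; "joint_vel": joint speeds; "joint_efforts": joint torques, N m; "tool_pos": TCP position; "tool_rot": TCP orientation; "contact_force": force on the tool from outside, world axes, zero at the start; "ft_torque": the same for the moment, N m; "gripper_width": opening from 0.0 (shut) to 1.0 (fully open); "grasp_force": force on a finger pad.
Only numpy, scipy, OpenCV 4.12 (cv2) and the standard library are available. Lean on these libraries where they do the work, as an engineer would, in place of code of your own. Each camera call takes 0.05 s, during which the arm holds its last target. There are 200 camera calls.

TASK

The blue-glass filter holder has seized in the port of the cream lamp base and will not come with a straight pull: grip its head and work it loose by twisting it to and fro, to either side of where it sits, while pulling it gently upwards, keeping the lamp base standing in its place on the table. Set the holder down, not dropped, standing upright on its shank in the blue tray, then swing the metal cover all the way over the open port. Leave the other things where they are.

Things in the scene. Friction and masses are not known exactly. Their poses are not given: they have to be found in the camera images.
- base: Cream lamp base of a microscope, a loose 2 kg block on the table, 200 (x) x 170 (y) x 50 mm high, with a hump 30 mm higher along its rear from x=66 to 98 mm and a black dial 12 mm high at (-75,-62). Origin: centre of its underside. A straight pull on the holder lifts it off the table. Not to be lifted over 4 mm, tilted over 3 degrees or shifted over 20 mm
- port (a point): Centre of the port's mouth in the base's top face, at (0,-30,50) mm in the base's frame, axes as the base. Bore 30 mm across, 30 mm deep. It grips the shank with friction of 30 to 50 N (0.4 to 0.65 N m in twist). While the holder is twisted, friction mostly opposes the twist: a rise of 4 mm per rad of twist, either way, takes only a third of the force
- filter: Filter holder, 110 g: round black knurled head 42 mm across, 30 mm high, blue glass top, white mark on its rim at +x; below it an aluminium shank 26 mm across, 20 mm long. Origin: centre of the shoulder between head and shank; z up. At the start the shoulder rests on the base's top, axes as the base. The shank is free after rising 13 mm, clear of the port at 20 mm
- filter_head (a point): Centre of the holder's head, 15 mm above its shoulder: the place to grip, from above, at any yaw, 42 mm wide, firmly (40 N or more) so that it does not slip in twist
- cover (a joint): Swing cover, metal arm and disc on the base's top, turning about an upright pivot at (0,35,50) mm in the base's frame. 0 = open, disc on the pivot's -x side; grows counter-clockwise from above to 1.571 = at its stop, disc centred over the port. Starts at 0 to 0.25, stays where left; 1 N at the stub moves it. The holder's head blocks it while in the port
- cover_stub (a point): Centre of the red upright stub on the cover's disc, 12 mm across and 24 mm high (from 9 to 33 mm above the base's top), 65 mm from the pivot; the disc is 42 mm across, its top 9 mm above the base's top
- tray_floor (a point): Centre of the inner floor of the blue tray, 5 mm above the table. The tray is fixed, 140 x 140 mm outside, 130 x 130 mm inside, with a rim 18 mm above the table; axes along its sides
- slidebox: Wooden slide box 120 x 100 x 35 mm, fixed; bystander, swaps places with the tray. Origin: centre of its underside
- specimen_a: Black resin specimen mount, 30 mm across, 20 mm high; bystander, not to be moved by more than 30 mm. Origin: centre of its underside
- specimen_b: Red-brown resin specimen mount, 30 mm across, 20 mm high; bystander, likewise
- specimen_c: Dark green resin specimen mount, 30 mm across, 20 mm high; bystander, likewise
- eyepiece: Eyepiece standing on its steel barrel, 32 mm across, 49 mm high; bystander, likewise
- objcan: Grey objective canister with black cap, 40 mm across, 55 mm high; bystander, likewise
- driver: Small orange screwdriver, 150 mm long, lying; bystander, likewise

How it is judged:
On the way, in this order (a step that is already met when the one before it is completed fails the run):
1. the holder is twisted at least 9 degrees away from its first heading while still in the port (z of filter in the frame of base below 0.066 m and angle between the x axis of filter and the x axis of base, either way round above 0.15 rad).
2. it is twisted back through its first heading (within 6 degrees) while still in the port (z of filter in the frame of base below 0.066 m and angle between the x axis of filter and the x axis of base, either way round below 0.1 rad).
3. the holder is clear of the port (z of filter in the frame of base above 0.072 m).
At the end, for the whole second after the job is handed in: The holder stands upright (within 6 degrees) on its shank on the floor of the blue tray, its axis within 55 mm of the tray's centre along each side, at rest; the cover is swung over the port to within 5 degrees of its stop; the lamp base stands on the table within 20 mm of where it was (x of filter in the frame of tray_floor between -0.055 and 0.055 m and y of filter in the frame of tray_floor between -0.055 and 0.055 m and z of filter in the frame of tray_floor between 0.015 and 0.024 m and z of filter_head in the frame of tray_floor above 0.03 m and angle between filter's own z axis and vertical below 0.1 rad and linear speed of filter below 0.02 m/s and value of joint cover above 1.48 rad and distance of base from where it was at the start of the episode below 0.02 m and height (world z) of base below 0.004 m); the robot touches nothing.
It fails at once if the lamp base is lifted off the table by more than 4 mm (height (world z) of base above 0.004 m).
It fails at once if the lamp base is tipped by more than 3 degrees (angle between base's own z axis and vertical above 0.052 rad).
It fails at once if the lamp base is shifted by more than 20 mm (distance of base from where it was at the start of the episode above 0.02 m).
It fails at once if the holder is dropped (linear speed of filter above 0.6 m/s and contact force between the fingers and filter below 0.1 N).
It fails at once if a bystander is moved by more than 30 mm (distance of any of slidebox, specimen_a, specimen_b, specimen_c, eyepiece, objcan, driver from where it was at the start of the episode above 0.03 m).
It also fails if it takes over 72 s, if anything falls off the work surface, if the arm or the gripper's body presses on something with over 40 N, if the wrist force passes 120 N, or if a joint passes its speed limit or range.

## Working session

There is one attempt and no reset: what is moved stays moved. The work goes in short steps, Python scripts to look and compute and a tool call to move; the robot and the scene stay as the last step left them, time stands still between calls to the robot, and variables do not carry over. Pictures are saved under pics/ and viewed, at most 10 in all, crops included, and the job is handed in when it is done.

Besides the shell and the picture viewer there is one more tool, called after ">>>" as name(argument=value, ...), one argument or row to a line, values as JSON. send_rows: Moves the arm, as the interface text tells. Its arguments: {"type":"object","properties":{"steps":{"type":"array","items":{"type":"object","properties":{"translation":{"type":"array","items":{"type":"number"}},"delta_rot":{"type":"array","items":{"type":"number"}},"jaw":{"type":"number"}}}}},"required":["steps"]}

```bash
mkdir -p pics; cat > h.py <<'E'
from plant import *
import numpy as np, cv2
from scipy.spatial.transform import Rotation as R
def grab(n):
    f=grab_frame(n); f['K']=np.array([[f['fx'],0,f['cx']],[0,f['fy'],f['cy']],[0,0,1.]]); f['d']=np.array(f['dist'],float)
    f['R']=cv2.Rodrigues(np.array(f['rvec'],float))[0]; f['t']=np.array(f['tvec'],float).ravel(); return f
def rays(f,uv):
    n=cv2.undistortPoints(np.array(uv,float).reshape(-1,1,2),f['K'],f['d']).reshape(-1,2)
    return -f['R'].T@f['t'], np.c_[n,np.ones(len(n))]@f['R']
def onplane(f,uv,z):
    c,r=rays(f,uv); return c+r*((z-c[2])/r[:,2])[:,None]
def cloud(f):
    v,u=np.mgrid[0:400,0:640]; c,r=rays(f,np.c_[u.ravel(),v.ravel()])
    return (c+r*f['range_z'].reshape(-1,1)).reshape(400,640,3)
E
python3 - <<'E'
from h import *
import pickle
for n in ['top','scene']:
    f=grab(n); cv2.imwrite(f'pics/{n}0.png',f['pixels']); pickle.dump(f,open(n+'.pkl','wb')); print(n,f['fx'],-f['R'].T@f['t'])
print(state())
E
```

```text
top 447.5011896872489 [0.45024244 0.05482544 1.18770051]
scene 511.8809484896175 [ 1.32125747 -0.49008455  0.89138166]
{'time': 0.1, 'joint_pos': array([-1.39101914e+00,  5.32965086e-02,  1.61415819e+00, -2.47644464e-05,
        1.47599231e+00, -1.18978979e-01]), 'joint_vel': array([ 0.00210503,  0.00197415, -0.00113885,  0.00029528, -0.00201734,
       -0.00072924]), 'joint_efforts': array([ 2.24714322e-04, -3.94905138e+01, -3.71361637e+01, -1.22648430e-04,
        3.92197544e-03, -6.30373577e-06]), 'tool_pos': array([ 0.18386727, -0.59678046,  0.24418152]), 'tool_rot': array([-9.26371484e-04,  9.88863223e-01,  1.48824277e-01, -4.05007670e-05]), 'contact_force': array([-0.53687518, -0.78359557,  0.54176362]), 'ft_torque': array([-0.0037799 , -0.01353789,  0.01150131]), 'grasp_force': 0.0, 'gripper_width': 1.000163103349308}
```

View pics/top0.png

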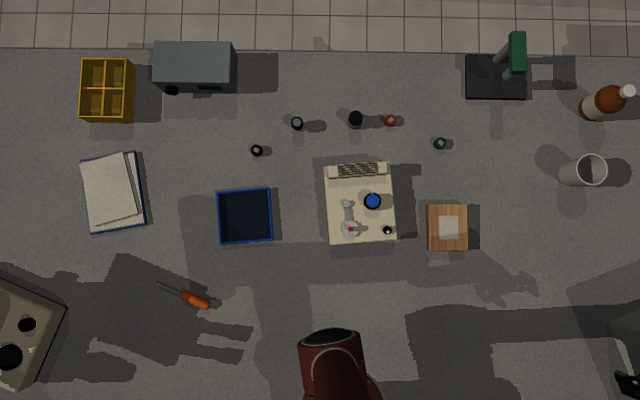

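View pics/scene0.png

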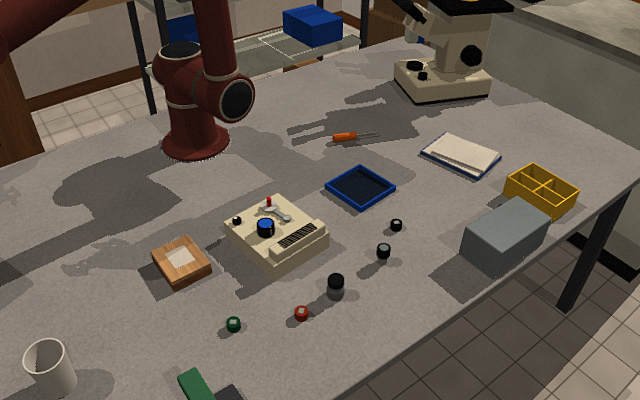

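The top view shows the base at (325–395, 162–243), blue glass at (373,201), red stub at (351,229), tray at (245,215) and slide box at (447,228). In the scene view the blue glass is at (265,228), the stub at (268,202) and the tray at (360,187).

```bash
cat > m.py <<'E'
from h import *
import pickle
F={n:pickle.load(open(n+'.pkl','rb')) for n in ['top','scene']}
roi={'top':dict(blue=(355,185,392,218),red=(338,215,362,240),tray=(205,175,285,255)),'scene':dict(blue=(250,215,280,242),red=(258,190,278,212),tray=(315,155,405,220))}
P={}
for n,f in F.items():
    hsv=cv2.cvtColor(f['pixels'],cv2.COLOR_BGR2HSV); C=cloud(f)
    for k,(a,b,c,d) in roi[n].items():
        m=cv2.inRange(hsv,(0,120,70),(8,255,255)) if k=='red' else cv2.inRange(hsv,(105,150,40),(130,255,255))
        z=np.zeros_like(m); z[b:d,a:c]=m[b:d,a:c]
        cs,_=cv2.findContours(z,0,2); ct=max(cs,key=cv2.contourArea)
        if k=='tray':
            r=cv2.minAreaRect(ct); 
            q=onplane(F[n],cv2.boxPoints(r),0.018); print(n,k,'box',np.round(q[:,:2],4).tolist(),'mean',q.mean(0).round(4)); continue
        M=cv2.moments(ct); u=(M['m10']/M['m00'],M['m01']/M['m00']); P[n,k]=u
        mm=z>0; print(n,k,np.round(u,1),cv2.contourArea(ct),'depth',np.median(C[mm],0).round(4),'zmax',np.percentile(C[mm][:,2],95))
for k,zz in(('blue',.08),('red',.08)):
    A=[];B=[]
    for n in F:
        c,r=rays(F[n],[P[n,k]]); r=r[0]/np.linalg.norm(r[0]); p=np.eye(3)-np.outer(r,r);A.append(p);B.append(p@c)
    X=np.linalg.solve(sum(A),sum(B)); print(k,'tri',X.round(4),'top@z',onplane(F['top'],[P['top',k]],zz).round(4))
C=cloud(F['top'])
sub=np.zeros((400,640),bool); sub[150:255,310:410]=1
m=sub&(C[...,2]>.035); pts=C[m]
q=pts[:,:2].astype(np.float32); r=cv2.minAreaRect(q); print('base rect',r, cv2.boxPoints(r).round(4).tolist())
h=sub&(C[...,2]>.07)&(C[...,2]<.1); print('z hist',np.histogram(C[sub][:,2],bins=np.arange(-.01,.13,.01)))
E
python3 m.py
```

```text
top blue [372.5 200.5] 136.5 depth [ 0.5322 -0.0625  0.0813] zmax 0.08427800162525578
top red [350.2 228.5] 11.0 depth [ 0.4619 -0.0077  0.0831] zmax 0.08609280484553151
top tray box [[0.553, 0.3449], [0.5679, 0.2037], [0.4295, 0.1878], [0.4147, 0.3277]] mean [0.4913 0.266  0.018 ]
scene blue [264.9 222.5] 102.0 depth [ 0.5345 -0.0638  0.0793] zmax 0.08251198069490795
scene red [268.5 201.5] 21.0 depth [ 0.466  -0.0114  0.0733] zmax 0.08240370595693049
scene tray box [[0.4429, 0.174], [0.3499, 0.3314], [0.562, 0.3408], [0.6314, 0.1944]] mean [0.4965 0.2601 0.018 ]
blue tri [ 0.5323 -0.0627  0.0782] top@z [[ 0.5322 -0.0626  0.08  ]]
red tri [ 0.462  -0.009   0.0684] top@z [[ 0.462  -0.0082  0.08  ]]
base rect ((0.5284057259559631, -0.02725744992494583), (0.1974405199289322, 0.1792152225971222), 5.837981700897217) [[0.421099990606308, 0.05180000141263008], [0.439300000667572, -0.12639999389648438], [0.635699987411499, -0.10639999806880951], [0.6175000071525574, 0.07190000265836716]]
z hist (array([2017, 3236,    1,    3,    3, 1433, 2515,  221,  406,  619,    0,
          0,    0,    0]), array([-0.01,  0.  ,  0.01,  0.02,  0.03,  0.04,  0.05,  0.06,  0.07,
        0.08,  0.09,  0.1 ,  0.11,  0.12,  0.13]))
```

Blue glass is at (0.532, -0.0625, 0.080), matching the stated height. The base yaw is about 0.10. The stub is 65 mm from the pivot I computed, as it should be. Next I'll go above the holder, with the closing line diagonal to the base.

>>> send_rows(
  steps=[
    {"translation": [3,-2.5,0.3],"delta_rot": [0,0,-0.03],"jaw": 8.5},
    {"translation": [6,-5,0.6],"delta_rot": [0,0,-0.07],"jaw": 8.5},
    {"translation": [9.5,-8,0.9],"delta_rot": [0,0,-0.11],"jaw": 8.5},
    {"translation": [13,-11,1.2],"delta_rot": [0,0,-0.15],"jaw": 8.5},
    {"translation": [16.5,-14,1.5],"delta_rot": [0,0,-0.19],"jaw": 8.5},
    {"translation": [20,-17,1.8],"delta_rot": [0,0,-0.23],"jaw": 8.5},
    {"translation": [23,-19,2],"delta_rot": [0,0,-0.27],"jaw": 8.5},
    {"translation": [25,-21,2.2],"delta_rot": [0,0,-0.3],"jaw": 8.5},
  ],
)

```text
time: 0.9
tool_pos: [0.362, -0.321, 0.2227]
tool_rot: [-0.0, 0.955, 0.296, 0.0]
contact_force: [-0.9, -0.4, -0.2]
gripper_width: 0.993
grasp_force: 0.0
```

```bash
cat >> h.py <<'E'
def yaw(s): # world angle of tool y
    w,x,y,z=s['tool_rot']; m=R.from_quat([x,y,z,w]).as_matrix(); return np.arctan2(m[1,1],m[0,1])
def plan(p,ya=None):
    s=state(); w,x,y,z=s['tool_rot']; r=R.from_quat([x,y,z,w]).as_matrix()
    print('t',round(s['time'],2),'pos',s['tool_pos'].round(4),'yaw_y',round(yaw(s),3),'tilt',round(np.arccos(-r[2,2]),4),'F',s['contact_force'].round(1),'w',round(s['gripper_width'],3),'g',round(s['grasp_force'],1),'j',s['joint_pos'].round(2))
    if p is not None: print('dtool cm',(r.T@(np.array(p)-s['tool_pos'])*100).round(2),'rz', None if ya is None else round(-(ya-yaw(s)),3))
E
python3 -c "
from h import *
plan([.532,-.0625,.2],-.685)"
```

```text
t 0.9 pos [ 0.362  -0.321   0.2227] yaw_y -0.969 tilt 0.0007 F [-0.9 -0.4 -0.2] w 0.993 g 0.0 j [-0.88 -0.28  1.96  0.    1.47  0.09]
dtool cm [ 28.64 -11.68   2.29] rz -0.284
```

>>> send_rows(
  steps=[
    {"translation": [4,-1.6,0.3],"delta_rot": [0,0,-0.04],"jaw": 8.5},
    {"translation": [8,-3.3,0.6],"delta_rot": [0,0,-0.08],"jaw": 8.5},
    {"translation": [12,-5,0.9],"delta_rot": [0,0,-0.12],"jaw": 8.5},
    {"translation": [16,-6.6,1.2],"delta_rot": [0,0,-0.16],"jaw": 8.5},
    {"translation": [20,-8.2,1.5],"delta_rot": [0,0,-0.2],"jaw": 8.5},
    {"translation": [24,-9.8,1.8],"delta_rot": [0,0,-0.24],"jaw": 8.5},
    {"translation": [27,-11,2.1],"delta_rot": [0,0,-0.27],"jaw": 8.5},
    {"translation": [28.6,-11.7,2.3],"delta_rot": [0,0,-0.284],"jaw": 8.5},
  ],
)

```text
time: 1.7
tool_pos: [0.532, -0.0627, 0.1995]
tool_rot: [-0.001, 0.903, 0.429, -0.0]
contact_force: [1.0, -0.3, 1.3]
gripper_width: 0.993
grasp_force: 0.0
```

```bash
python3 -c "
from h import *
plan([.532,-.0625,.067],-.685)
f=grab('wrist'); cv2.imwrite('pics/w1.png',f['pixels'])
hsv=cv2.cvtColor(f['pixels'],cv2.COLOR_BGR2HSV); m=cv2.inRange(hsv,(105,150,40),(130,255,255))
cs,_=cv2.findContours(m,0,2)
for c in cs:
  if cv2.contourArea(c)>300:
    (x,y),r=cv2.minEnclosingCircle(c); print(x,y,r,cv2.contourArea(c),cv2.boundingRect(c),onplane(f,[(x,y)],.08))
    C=cloud(f); print(C[int(y),int(x)])
"
```

```text
t 1.7 pos [ 0.532  -0.0627  0.1995] yaw_y -0.685 tilt 0.0012 F [ 1.  -0.3  1.3] w 0.993 g 0.0 j [-0.26 -0.13  1.87  0.    1.4   0.43]
dtool cm [ 0.02  0.   13.25] rz 0.0
324.7244873046875 195.7584991455078 23.757051467895508 1649.0 (301, 173, 48, 46) [[ 0.53459665 -0.06378201  0.08      ]]
[ 0.5346063  -0.06294614  0.08034723]
35.5 0.0 27.500099182128906 743.0 (8, 0, 56, 25) [[0.47280437 0.15436706 0.08      ]]
[0.44173572 0.20380549 0.00576931]
```

View pics/w1.png

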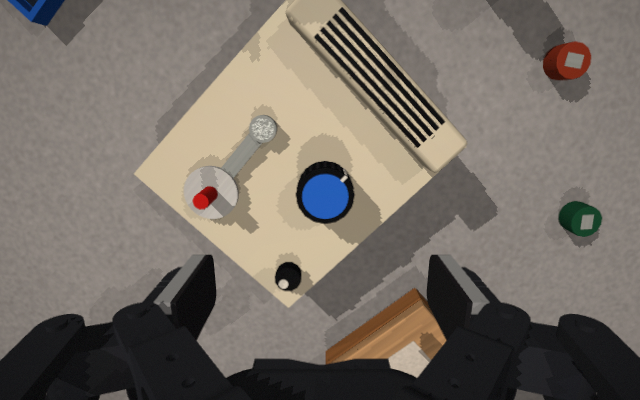

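The wrist view shows the blue glass at (325,196), the white mark towards +x, the stub and disc at (210,195) and the pivot at (263,128). The wrist ray puts the holder about 2 mm from the top-camera fix, so I'll take the mean and descend with the jaw at 6.5 cm to stay clear of the disc.

>>> send_rows(
  steps=[
    {"translation": [0,0.15,2],"delta_rot": [0,0,0],"jaw": 6.5},
    {"translation": [0,0.15,4.5],"delta_rot": [0,0,0],"jaw": 6.5},
    {"translation": [0,0.15,7],"delta_rot": [0,0,0],"jaw": 6.5},
    {"translation": [0,0.15,9],"delta_rot": [0,0,0],"jaw": 6.5},
    {"translation": [0,0.15,11],"delta_rot": [0,0,0],"jaw": 6.5},
    {"translation": [0,0.15,12.2],"delta_rot": [0,0,0],"jaw": 6.5},
    {"translation": [0,0.15,13],"delta_rot": [0,0,0],"jaw": 6.5},
    {"translation": [0,0.15,13.2],"delta_rot": [0,0,0],"jaw": 6.5},
  ],
)

```text
time: 2.55
tool_pos: [0.532, -0.0661, 0.0675]
tool_rot: [-0.0, 0.904, 0.427, -0.001]
contact_force: [-0.2, 1.2, -1.0]
gripper_width: 0.762
grasp_force: 0.0
```

>>> send_rows(
  steps=[
    {"translation": [0,0,0],"delta_rot": [0,0,0],"jaw": 5},
    {"translation": [0,0,0],"delta_rot": [0,0,0],"jaw": 4.5},
    {"translation": [0,0,0],"delta_rot": [0,0,0],"jaw": 4.2},
    {"translation": [0,0,0],"delta_rot": [0,0,0],"jaw": 3.5},
    {"translation": [0,0,0],"delta_rot": [0,0,0],"jaw": 3},
    {"translation": [0,0,0],"delta_rot": [0,0,0],"jaw": 3},
    {"translation": [0,0,0],"delta_rot": [0,0,0],"jaw": 3},
    {"translation": [0,0,0],"delta_rot": [0,0,0],"jaw": 3},
  ],
)

```text
time: 3.35
tool_pos: [0.5328, -0.0659, 0.0697]
tool_rot: [-0.0, 0.904, 0.427, 0.0]
contact_force: [-4.0, 2.8, 5.7]
gripper_width: 0.47
grasp_force: 60.0
```

```bash
python3 -c "
from h import *
plan([.5335,-.063,.067],-.685)
f=grab('wrist'); cv2.imwrite('pics/w2.png',f['pixels'])
print(state()['ft_torque'])
"
```

```text
t 3.35 pos [ 0.5328 -0.0659  0.0697] yaw_y -0.688 tilt 0.0004 F [-4.   2.8  5.7] w 0.47 g 60.0 j [-0.26  0.02  1.96  0.    1.16  0.43]
dtool cm [ 0.27 -0.13  0.27] rz -0.003
[0.44514711 0.56116196 0.04048646]
```

View pics/w2.png

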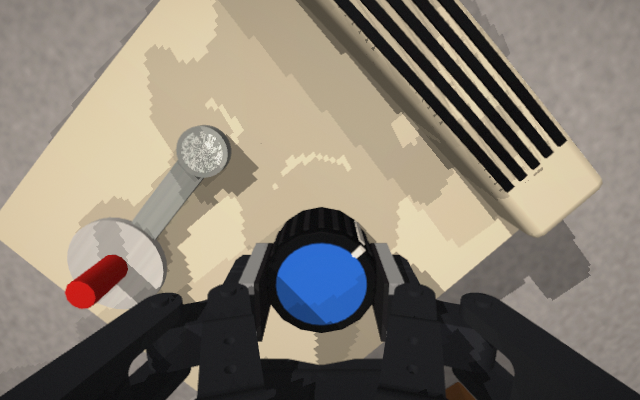

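The head is between the pads, and the grip reads 60 N with an opening of about 40 mm. I'll twist with a slight upward pull and watch the force.

>>> send_rows(
  steps=[
    {"translation": [0,0,-0.15],"delta_rot": [0,0,0.08],"jaw": 3},
    {"translation": [0,0,-0.25],"delta_rot": [0,0,0.16],"jaw": 3},
    {"translation": [0,0,-0.35],"delta_rot": [0,0,0.24],"jaw": 3},
    {"translation": [0,0,-0.4],"delta_rot": [0,0,0.32],"jaw": 3},
    {"translation": [0,0,-0.45],"delta_rot": [0,0,0.4],"jaw": 3},
    {"translation": [0,0,-0.5],"delta_rot": [0,0,0.48],"jaw": 3},
    {"translation": [0,0,-0.55],"delta_rot": [0,0,0.56],"jaw": 3},
    {"translation": [0,0,-0.6],"delta_rot": [0,0,0.64],"jaw": 3},
  ],
)

```text
time: 4.2
tool_pos: [0.5312, -0.0653, 0.072]
tool_rot: [-0.001, 0.993, 0.12, -0.001]
contact_force: [3.2, 1.0, -11.6]
gripper_width: 0.469
grasp_force: 61.9
```

```bash
python3 -c "
from h import *
plan([.5335,-.063,.067],-.685)
print(state()['ft_torque'])
a=[]
for n in ['wrist','top']:
  f=grab(n); a.append(f['pixels'][100:300,270:470] if n=='top' else f['pixels'])
b=cv2.resize(a[1],(400,400)); cv2.imwrite('pics/c3.png',cv2.resize(np.hstack([a[0],b]),None,fx=.76,fy=.76))
"
```

```text
t 4.2 pos [ 0.5312 -0.0653  0.072 ] yaw_y -1.33 tilt 0.0025 F [  3.2   1.  -11.6] w 0.469 g 61.9 j [-0.26  0.02  1.96  0.    1.17  1.07]
dtool cm [ 0.28 -0.17  0.5 ] rz -0.645
[ 0.25630624 -0.57508066  0.28274537]
```

View pics/c3.png

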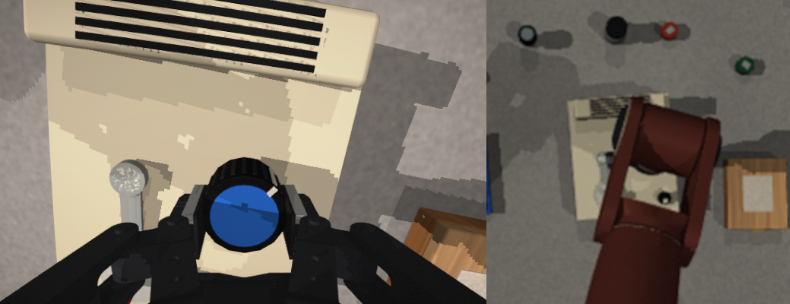

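The white mark has kept its place against the jaws, so the holder turned 0.64 rad and the base stayed put. The pull is 11.6 N and the holder has risen about 2 mm. Now I'll reverse the twist.

>>> send_rows(
  steps=[
    {"translation": [0,0,0],"delta_rot": [0,0,-0.08],"jaw": 3},
    {"translation": [0,0,-0.03],"delta_rot": [0,0,-0.16],"jaw": 3},
    {"translation": [0,0,-0.06],"delta_rot": [0,0,-0.24],"jaw": 3},
    {"translation": [0,0,-0.09],"delta_rot": [0,0,-0.32],"jaw": 3},
    {"translation": [0,0,-0.12],"delta_rot": [0,0,-0.4],"jaw": 3},
    {"translation": [0,0,-0.15],"delta_rot": [0,0,-0.48],"jaw": 3},
    {"translation": [0,0,-0.18],"delta_rot": [0,0,-0.56],"jaw": 3},
    {"translation": [0,0,-0.21],"delta_rot": [0,0,-0.64],"jaw": 3},
  ],
)

```text
time: 5.1
tool_pos: [0.5316, -0.0658, 0.0749]
tool_rot: [-0.001, 0.903, 0.429, -0.001]
contact_force: [2.3, 0.3, -11.2]
gripper_width: 0.47
grasp_force: 62.3
```

>>> send_rows(
  steps=[
    {"translation": [0,0,-0.03],"delta_rot": [0,0,-0.08],"jaw": 3},
    {"translation": [0,0,-0.06],"delta_rot": [0,0,-0.16],"jaw": 3},
    {"translation": [0,0,-0.09],"delta_rot": [0,0,-0.24],"jaw": 3},
    {"translation": [0,0,-0.12],"delta_rot": [0,0,-0.32],"jaw": 3},
    {"translation": [0,0,-0.15],"delta_rot": [0,0,-0.4],"jaw": 3},
    {"translation": [0,0,-0.18],"delta_rot": [0,0,-0.48],"jaw": 3},
    {"translation": [0,0,-0.21],"delta_rot": [0,0,-0.56],"jaw": 3},
    {"translation": [0,0,-0.24],"delta_rot": [0,0,-0.64],"jaw": 3},
  ],
)

```text
time: 5.9
tool_pos: [0.5329, -0.0661, 0.0781]
tool_rot: [0.001, 0.722, 0.691, 0.001]
contact_force: [4.4, -0.5, -10.1]
gripper_width: 0.466
grasp_force: 62.4
```

```bash
python3 -c "
from h import *
plan([.5335,-.063,.067],-.685)
print(state()['ft_torque'])
a=[]
for n in ['wrist','scene']:
  f=grab(n); a.append(f['pixels'][150:350,160:360] if n=='scene' else f['pixels'])
b=cv2.resize(a[1],(400,400)); cv2.imwrite('pics/c4.png',cv2.resize(np.hstack([a[0],b]),None,fx=.76,fy=.76))
"
```

```text
t 5.9 pos [ 0.5329 -0.0661  0.0781] yaw_y -0.044 tilt 0.0019 F [  4.4  -0.5 -10.1] w 0.466 g 62.4 j [-0.26  0.01  1.95  0.    1.18 -0.22]
dtool cm [0.31 0.04 1.12] rz 0.641
[-0.05902835 -0.76300263 -0.24265866]
```

View pics/c4.png

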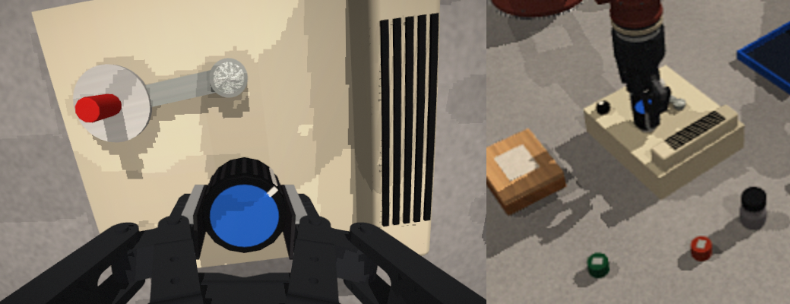

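The holder has turned through its first heading to the other side and risen about 8 mm. The base is still flat in place. One more double stroke should free it.

>>> send_rows(
  steps=[
    {"translation": [0,0,0],"delta_rot": [0,0,0.08],"jaw": 3},
    {"translation": [0,0,-0.03],"delta_rot": [0,0,0.16],"jaw": 3},
    {"translation": [0,0,-0.06],"delta_rot": [0,0,0.24],"jaw": 3},
    {"translation": [0,0,-0.09],"delta_rot": [0,0,0.32],"jaw": 3},
    {"translation": [0,0,-0.12],"delta_rot": [0,0,0.4],"jaw": 3},
    {"translation": [0,0,-0.15],"delta_rot": [0,0,0.48],"jaw": 3},
    {"translation": [0,0,-0.18],"delta_rot": [0,0,0.56],"jaw": 3},
    {"translation": [0,0,-0.21],"delta_rot": [0,0,0.64],"jaw": 3},
  ],
)

```text
time: 6.8
tool_pos: [0.5331, -0.0665, 0.0823]
tool_rot: [0.001, 0.905, 0.425, 0.0]
contact_force: [-0.5, 0.2, -1.7]
gripper_width: 0.471
grasp_force: 63.4
```

>>> send_rows(
  steps=[
    {"translation": [0,0,-0.03],"delta_rot": [0,0,0.08],"jaw": 3},
    {"translation": [0,0,-0.06],"delta_rot": [0,0,0.16],"jaw": 3},
    {"translation": [0,0,-0.09],"delta_rot": [0,0,0.24],"jaw": 3},
    {"translation": [0,0,-0.12],"delta_rot": [0,0,0.32],"jaw": 3},
    {"translation": [0,0,-0.15],"delta_rot": [0,0,0.4],"jaw": 3},
    {"translation": [0,0,-0.18],"delta_rot": [0,0,0.48],"jaw": 3},
    {"translation": [0,0,-0.21],"delta_rot": [0,0,0.56],"jaw": 3},
    {"translation": [0,0,-0.24],"delta_rot": [0,0,0.64],"jaw": 3},
  ],
)

```text
time: 7.6
tool_pos: [0.5329, -0.066, 0.0845]
tool_rot: [-0.0, 0.993, 0.119, 0.0]
contact_force: [0.4, 1.5, -1.3]
gripper_width: 0.475
grasp_force: 63.4
```

>>> send_rows(
  steps=[
    {"translation": [0,0,0],"delta_rot": [0,0,-0.08],"jaw": 3},
    {"translation": [0,0,-0.03],"delta_rot": [0,0,-0.16],"jaw": 3},
    {"translation": [0,0,-0.06],"delta_rot": [0,0,-0.24],"jaw": 3},
    {"translation": [0,0,-0.09],"delta_rot": [0,0,-0.32],"jaw": 3},
    {"translation": [0,0,-0.12],"delta_rot": [0,0,-0.4],"jaw": 3},
    {"translation": [0,0,-0.15],"delta_rot": [0,0,-0.48],"jaw": 3},
    {"translation": [0,0,-0.18],"delta_rot": [0,0,-0.56],"jaw": 3},
    {"translation": [0,0,-0.21],"delta_rot": [0,0,-0.64],"jaw": 3},
  ],
)

```text
time: 8.4
tool_pos: [0.5331, -0.0665, 0.0868]
tool_rot: [0.001, 0.904, 0.428, 0.0]
contact_force: [0.2, 0.5, -1.0]
gripper_width: 0.475
grasp_force: 63.4
```

The holder is free, with only its weight on the wrist. I'll lift it and carry it to the tray.

>>> send_rows(
  steps=[
    {"translation": [0,0,-0.4],"delta_rot": [0,0,0],"jaw": 3},
    {"translation": [0,0,-1],"delta_rot": [0,0,0],"jaw": 3},
    {"translation": [0,0,-2],"delta_rot": [0,0,0],"jaw": 3},
    {"translation": [0,0,-3.2],"delta_rot": [0,0,0],"jaw": 3},
    {"translation": [0,0,-4.5],"delta_rot": [0,0,0],"jaw": 3},
    {"translation": [0,0,-5.8],"delta_rot": [0,0,0],"jaw": 3},
    {"translation": [0,0,-6.6],"delta_rot": [0,0,0],"jaw": 3},
    {"translation": [0,0,-7],"delta_rot": [0,0,0],"jaw": 3},
  ],
)

```text
time: 9.2
tool_pos: [0.5332, -0.0663, 0.1571]
tool_rot: [0.001, 0.904, 0.427, 0.001]
contact_force: [0.1, -0.3, -1.4]
gripper_width: 0.473
grasp_force: 63.4
```

>>> send_rows(
  steps=[
    {"translation": [0.8,-0.8,0],"delta_rot": [0,0,0],"jaw": 3},
    {"translation": [2.4,-2.5,0],"delta_rot": [0,0,0],"jaw": 3},
    {"translation": [4.5,-4.7,0],"delta_rot": [0,0,0],"jaw": 3},
    {"translation": [7,-7.3,0],"delta_rot": [0,0,0],"jaw": 3},
    {"translation": [9.5,-9.9,0],"delta_rot": [0,0,0],"jaw": 3},
    {"translation": [12,-12.5,0],"delta_rot": [0,0,0],"jaw": 3},
    {"translation": [14.5,-15.1,0],"delta_rot": [0,0,0],"jaw": 3},
    {"translation": [17,-17.7,0],"delta_rot": [0,0,0],"jaw": 3},
  ],
)

```text
time: 10.0
tool_pos: [0.5024, 0.1796, 0.1545]
tool_rot: [-0.0, 0.904, 0.427, -0.001]
contact_force: [0.2, 0.1, -1.6]
gripper_width: 0.47
grasp_force: 63.4
```

>>> send_rows(
  steps=[
    {"translation": [2.2,-2.3,0],"delta_rot": [0,0,0],"jaw": 3},
    {"translation": [4,-4.3,0],"delta_rot": [0,0,0],"jaw": 3},
    {"translation": [5.2,-5.6,0],"delta_rot": [0,0,0],"jaw": 3},
    {"translation": [5.9,-6.4,0],"delta_rot": [0,0,0],"jaw": 3},
    {"translation": [6,-6.5,0.5],"delta_rot": [0,0,0],"jaw": 3},
    {"translation": [6,-6.5,1.5],"delta_rot": [0,0,0],"jaw": 3},
    {"translation": [6,-6.5,3],"delta_rot": [0,0,0],"jaw": 3},
    {"translation": [6,-6.5,4],"delta_rot": [0,0,0],"jaw": 3},
  ],
)

```text
time: 10.8
tool_pos: [0.4908, 0.2641, 0.1129]
tool_rot: [-0.0, 0.904, 0.427, -0.001]
contact_force: [0.2, -0.6, -2.2]
gripper_width: 0.474
grasp_force: 63.4
```

```bash
python3 -c "
from h import *
plan([.491,.265,.0447],-.685)
f=grab('wrist'); g=grab('scene'); cv2.imwrite('pics/c5.png',cv2.resize(np.hstack([f['pixels'],cv2.resize(g['pixels'][100:300,200:440],(480,400))]),None,fx=.7,fy=.7))
"
```

```text
t 10.8 pos [0.4908 0.2641 0.1129] yaw_y -0.689 tilt 0.0029 F [ 0.2 -0.6 -2.2] w 0.474 g 63.4 j [ 0.36  0.01  1.88 -0.    1.25  1.05]
dtool cm [ 0.1  -0.03  6.82] rz -0.004
```

View pics/c5.png

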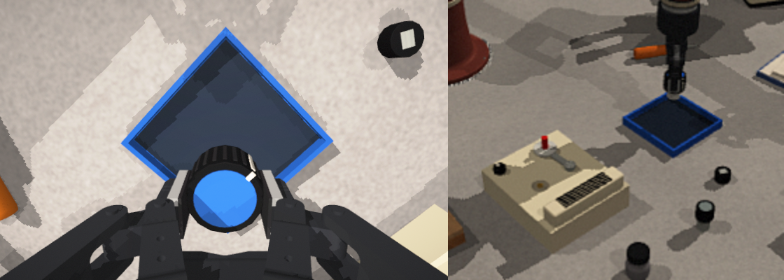

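The holder hangs upright over the tray (scene crop about (675,95)). The port is open and the base stands in place. I'll lower it slowly and watch for contact.

>>> send_rows(
  steps=[
    {"translation": [0,0,1],"delta_rot": [0,0,0],"jaw": 3},
    {"translation": [0,0,2.2],"delta_rot": [0,0,0],"jaw": 3},
    {"translation": [0,0,3.4],"delta_rot": [0,0,0],"jaw": 3},
    {"translation": [0,0,4.6],"delta_rot": [0,0,0],"jaw": 3},
    {"translation": [0,0,5.4],"delta_rot": [0,0,0],"jaw": 3},
    {"translation": [0,0,6],"delta_rot": [0,0,0],"jaw": 3},
    {"translation": [0,0,6.3],"delta_rot": [0,0,0],"jaw": 3},
    {"translation": [0,0,6.5],"delta_rot": [0,0,0],"jaw": 3},
  ],
)

```text
time: 11.7
tool_pos: [0.4917, 0.2654, 0.0503]
tool_rot: [-0.0, 0.904, 0.427, 0.0]
contact_force: [0.4, -0.4, -0.9]
gripper_width: 0.47
grasp_force: 63.4
```

>>> send_rows(
  steps=[
    {"translation": [0,0,0.05],"delta_rot": [0,0,0],"jaw": 3},
    {"translation": [0,0,0.1],"delta_rot": [0,0,0],"jaw": 3},
    {"translation": [0,0,0.15],"delta_rot": [0,0,0],"jaw": 3},
    {"translation": [0,0,0.2],"delta_rot": [0,0,0],"jaw": 3},
    {"translation": [0,0,0.25],"delta_rot": [0,0,0],"jaw": 3},
    {"translation": [0,0,0.3],"delta_rot": [0,0,0],"jaw": 3},
    {"translation": [0,0,0.35],"delta_rot": [0,0,0],"jaw": 3},
    {"translation": [0,0,0.35],"delta_rot": [0,0,0],"jaw": 3},
  ],
)

```text
time: 12.5
tool_pos: [0.4916, 0.2652, 0.0468]
tool_rot: [0.0, 0.904, 0.427, -0.0]
contact_force: [-0.4, 0.7, -0.8]
gripper_width: 0.471
grasp_force: 63.4
```

>>> send_rows(
  steps=[
    {"translation": [0,0,0.05],"delta_rot": [0,0,0],"jaw": 3},
    {"translation": [0,0,0.1],"delta_rot": [0,0,0],"jaw": 3},
    {"translation": [0,0,0.15],"delta_rot": [0,0,0],"jaw": 3},
    {"translation": [0,0,0.2],"delta_rot": [0,0,0],"jaw": 3},
    {"translation": [0,0,0.25],"delta_rot": [0,0,0],"jaw": 3},
    {"translation": [0,0,0.3],"delta_rot": [0,0,0],"jaw": 3},
    {"translation": [0,0,0.3],"delta_rot": [0,0,0],"jaw": 3},
    {"translation": [0,0,0.3],"delta_rot": [0,0,0],"jaw": 3},
  ],
)

```text
time: 13.3
tool_pos: [0.4918, 0.2653, 0.0447]
tool_rot: [-0.0, 0.904, 0.427, -0.0]
contact_force: [-2.9, -1.1, 5.1]
gripper_width: 0.47
grasp_force: 63.9
```

It made contact at TCP height 0.0447, exactly as predicted. Releasing.

>>> send_rows(
  steps=[
    {"translation": [0,0,0],"delta_rot": [0,0,0],"jaw": 3.8},
    {"translation": [0,0,0],"delta_rot": [0,0,0],"jaw": 4.2},
    {"translation": [0,0,0],"delta_rot": [0,0,0],"jaw": 4.6},
    {"translation": [0,0,0],"delta_rot": [0,0,0],"jaw": 5},
    {"translation": [0,0,0],"delta_rot": [0,0,0],"jaw": 5.8},
    {"translation": [0,0,0],"delta_rot": [0,0,0],"jaw": 6.5},
    {"translation": [0,0,0],"delta_rot": [0,0,0],"jaw": 6.5},
    {"translation": [0,0,0],"delta_rot": [0,0,0],"jaw": 6.5},
  ],
)

```text
time: 14.1
tool_pos: [0.4917, 0.2653, 0.0439]
tool_rot: [-0.0, 0.904, 0.427, 0.0]
contact_force: [0.3, -0.1, 0.6]
gripper_width: 0.762
grasp_force: 0.0
```

>>> send_rows(
  steps=[
    {"translation": [0,0,-0.5],"delta_rot": [0,0,0],"jaw": 6.5},
    {"translation": [0,0,-1.5],"delta_rot": [0,0,0],"jaw": 6.5},
    {"translation": [0,0,-3],"delta_rot": [0,0,0],"jaw": 6.5},
    {"translation": [0,0,-5],"delta_rot": [0,0,0],"jaw": 6.5},
    {"translation": [0,0,-7.5],"delta_rot": [0,0,0],"jaw": 6.5},
    {"translation": [0,0,-10],"delta_rot": [0,0,0],"jaw": 6.5},
    {"translation": [0,0,-12],"delta_rot": [0,0,0],"jaw": 6.5},
    {"translation": [0,0,-13],"delta_rot": [0,0,0],"jaw": 6.5},
  ],
)

```text
time: 14.9
tool_pos: [0.4931, 0.2658, 0.1781]
tool_rot: [0.0, 0.904, 0.427, 0.003]
contact_force: [0.8, -0.1, 0.4]
gripper_width: 0.759
grasp_force: 0.0
```

```bash
python3 -c "
from h import *
plan(None)
f=grab('wrist');g=grab('top');C=cloud(f)
cv2.imwrite('pics/c6.png',cv2.resize(np.hstack([f['pixels'],cv2.resize(g['pixels'][130:270,200:410],(600,400))]),None,fx=.64,fy=.64))
h=cv2.cvtColor(f['pixels'],cv2.COLOR_BGR2HSV); m=cv2.inRange(h,(105,150,40),(130,255,255))
cs,_=cv2.findContours(m,0,2)
for c in cs:
  if cv2.contourArea(c)>300:
    (x,y),r=cv2.minEnclosingCircle(c); print(x,y,r,C[int(y),int(x)])
# disc/stub/hole now from top
h=cv2.cvtColor(g['pixels'],cv2.COLOR_BGR2HSV); m=cv2.inRange(h,(0,120,70),(8,255,255))
z=m*0; z[215:240,338:362]=m[215:240,338:362]; M=cv2.moments(z,True); u=(M['m10']/M['m00'],M['m01']/M['m00']); print('stub',u,onplane(g,[u],.08))
C=cloud(g); s=np.zeros((400,640),bool); s[150:255,310:410]=1
print('base',cv2.minAreaRect(C[s&(C[...,2]>.035)&(C[...,2]<.1)][:,:2].astype(np.float32)))
"
```

```text
t 14.9 pos [0.4931 0.2658 0.1781] yaw_y -0.688 tilt 0.0058 F [ 0.8 -0.1  0.4] w 0.759 g 0.0 j [ 0.36 -0.05  1.83 -0.    1.36  1.05]
321.4385681152344 177.71900939941406 118.72779083251953 [0.50260807 0.27659424 0.05525746]
stub (350.11764705882354, 228.41176470588235) [[ 0.46217101 -0.00815826  0.08      ]]
base ((0.5284035205841064, -0.03172355890274048), (0.19749295711517334, 0.17070072889328003), 5.432747840881348)
```

View pics/c6.png

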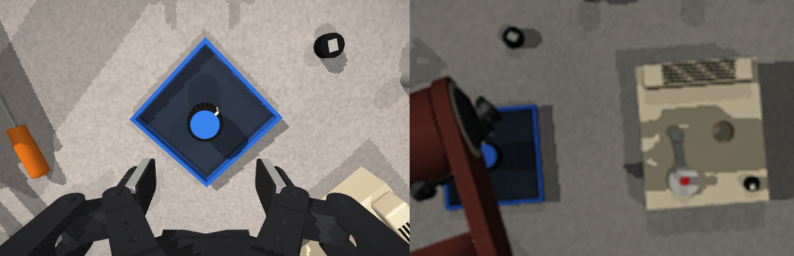

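The holder stands upright near the tray's centre, and the base is unmoved at (0.528, -0.032), yaw 0.096. The stub is at (0.462, -0.008) and the pivot works out at about (0.525, 0.003). Next I'll go above the stub with the closing line tangential.

>>> send_rows(
  steps=[
    {"translation": [-2,1.3,0],"delta_rot": [0,0,0.05],"jaw": 4},
    {"translation": [-5,3.2,0],"delta_rot": [0,0,0.14],"jaw": 4},
    {"translation": [-8.5,5.5,0],"delta_rot": [0,0,0.25],"jaw": 4},
    {"translation": [-12,7.8,0],"delta_rot": [0,0,0.36],"jaw": 4},
    {"translation": [-15.5,10,0],"delta_rot": [0,0,0.47],"jaw": 4},
    {"translation": [-19,12.3,0],"delta_rot": [0,0,0.58],"jaw": 4},
    {"translation": [-21.8,14.1,0],"delta_rot": [0,0,0.66],"jaw": 4},
    {"translation": [-23.2,15,0],"delta_rot": [0,0,0.7],"jaw": 4},
  ],
)

```text
time: 15.8
tool_pos: [0.459, -0.0114, 0.1726]
tool_rot: [-0.0, 0.996, 0.089, -0.001]
contact_force: [-0.1, 0.2, 0.5]
gripper_width: 0.471
grasp_force: 0.0
```

```bash
python3 -c "
from h import *
f=grab('wrist');C=cloud(f)
h=cv2.cvtColor(f['pixels'],cv2.COLOR_BGR2HSV); m=cv2.inRange(h,(0,150,80),(6,255,255))
cs,_=cv2.findContours(m,0,2)
for c in cs:
  if cv2.contourArea(c)>60:
    z=m*0; cv2.drawContours(z,[c],-1,255,-1); p=C[z>0]; t=p[p[:,2]>p[:,2].max()-.004]; print(cv2.boundingRect(c),'max z',p[:,2].max(),'top centre',t.mean(0))
plan([.462,-.0085,.08],-1.39)
cv2.imwrite('pics/c7.png',f['pixels'])
"
```

```text
(311, 185, 18, 26) max z 0.08468106989536109 top centre [ 0.46424702 -0.00980789  0.08292107]
t 15.85 pos [ 0.459  -0.0125  0.1726] yaw_y -1.394 tilt 0.0027 F [-0.  -1.4 -0.2] w 0.469 g 0.0 j [-0.19 -0.3   2.06 -0.    1.39  1.21]
dtool cm [ 0.39 -0.35  9.26] rz -0.004
```

View pics/c7.png

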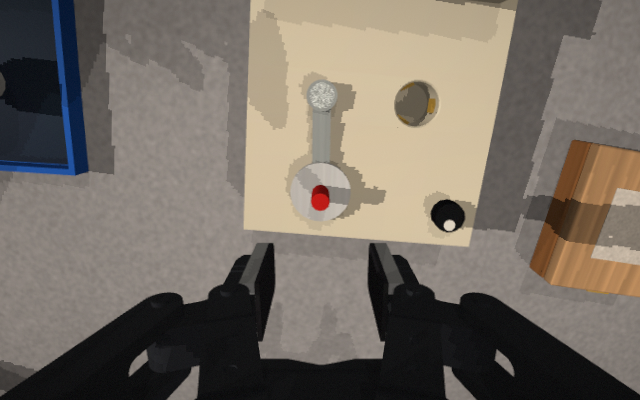

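The stub's top is at (0.463, -0.009, 0.083), and the port (415,103) and pivot (322,96) are in view. I'll come down around the stub.

>>> send_rows(
  steps=[
    {"translation": [0.45,-0.3,1],"delta_rot": [0,0,0],"jaw": 4},
    {"translation": [0.45,-0.3,3],"delta_rot": [0,0,0],"jaw": 4},
    {"translation": [0.45,-0.3,5],"delta_rot": [0,0,0],"jaw": 4},
    {"translation": [0.45,-0.3,6.8],"delta_rot": [0,0,0],"jaw": 4},
    {"translation": [0.45,-0.3,8.2],"delta_rot": [0,0,0],"jaw": 4},
    {"translation": [0.45,-0.3,9],"delta_rot": [0,0,0],"jaw": 4},
    {"translation": [0.45,-0.3,9.25],"delta_rot": [0,0,0],"jaw": 3},
    {"translation": [0.45,-0.3,9.25],"delta_rot": [0,0,0],"jaw": 2.2},
  ],
)

```text
time: 16.65
tool_pos: [0.4642, -0.0052, 0.0813]
tool_rot: [-0.0, 0.996, 0.092, -0.0]
contact_force: [0.6, -0.6, 0.2]
gripper_width: 0.259
grasp_force: 0.0
```

```bash
python3 -c "
from h import *
plan(None)
s=state(); w,x,y,z=s['tool_rot']; r=R.from_quat([x,y,z,w]).as_matrix()
P=np.array([.5255,.0028]); a0=3.32; 
a1=1.5*np.pi+.097+.03
for k in range(1,17):
    a=a0+(a1-a0)*k/16; t=P+.065*np.array([np.cos(a),np.sin(a)])
    d=r.T@np.r_[t-s['tool_pos'][:2],0]*100; print(k,d[:2].round(2),'rz',round(-(a-a0),3),t.round(4))
"
```

```text
t 16.65 pos [ 0.4642 -0.0052  0.0813] yaw_y -1.387 tilt 0.0002 F [ 0.6 -0.6  0.2] w 0.259 g 0.0 j [-0.17 -0.18  2.12  0.    1.2   1.22]
1 [-0.3   0.92] rz -0.095 [ 0.4629 -0.0147]
2 [-0.21  1.53] rz -0.19 [ 0.4649 -0.0206]
3 [-0.07  2.13] rz -0.285 [ 0.4674 -0.0262]
4 [0.13 2.71] rz -0.38 [ 0.4704 -0.0316]
5 [0.38 3.28] rz -0.475 [ 0.4739 -0.0367]
6 [0.68 3.81] rz -0.57 [ 0.4779 -0.0414]
7 [1.04 4.32] rz -0.665 [ 0.4823 -0.0457]
8 [1.44 4.79] rz -0.76 [ 0.4871 -0.0496]
9 [1.88 5.21] rz -0.855 [ 0.4922 -0.053 ]
10 [2.37 5.6 ] rz -0.95 [ 0.4977 -0.0559]
11 [2.88 5.94] rz -1.045 [ 0.5033 -0.0583]
12 [3.43 6.22] rz -1.14 [ 0.5092 -0.0601]
13 [4.   6.46] rz -1.235 [ 0.5153 -0.0614]
14 [4.59 6.64] rz -1.329 [ 0.5214 -0.0621]
15 [5.2  6.76] rz -1.424 [ 0.5276 -0.0622]
16 [5.81 6.82] rz -1.519 [ 0.5337 -0.0617]
```

>>> send_rows(
  steps=[
    {"translation": [-0.3,0.9,0],"delta_rot": [0,0,-0.095],"jaw": 2.2},
    {"translation": [-0.2,1.5,0],"delta_rot": [0,0,-0.19],"jaw": 2.2},
    {"translation": [-0.05,2.1,0],"delta_rot": [0,0,-0.285],"jaw": 2.2},
    {"translation": [0.15,2.7,0],"delta_rot": [0,0,-0.38],"jaw": 2.2},
    {"translation": [0.4,3.3,0],"delta_rot": [0,0,-0.475],"jaw": 2.2},
    {"translation": [0.7,3.8,0],"delta_rot": [0,0,-0.57],"jaw": 2.2},
    {"translation": [1.05,4.3,0],"delta_rot": [0,0,-0.665],"jaw": 2.2},
    {"translation": [1.45,4.8,0],"delta_rot": [0,0,-0.76],"jaw": 2.2},
  ],
)

```text
time: 17.45
tool_pos: [0.4876, -0.0504, 0.0824]
tool_rot: [0.0, 0.89, 0.456, 0.0]
contact_force: [0.0, 0.9, -0.0]
gripper_width: 0.261
grasp_force: 0.4
```

```bash
python3 -c "
from h import *
plan(None)
s=state(); w,x,y,z=s['tool_rot']; r=R.from_quat([x,y,z,w]).as_matrix()
P=np.array([.5255,.0028]); a0=3.32; 
a1=1.5*np.pi+.097+.03; y0=-yaw(s)
for k in range(9,17):
    a=a0+(a1-a0)*k/16; t=P+.065*np.array([np.cos(a),np.sin(a)])
    d=r.T@np.r_[t-s['tool_pos'][:2],0]*100; print(k,d[:2].round(2),'rz',round(-(a-1.5*np.pi-yaw(s)),3),t.round(4))
f=grab('wrist'); cv2.imwrite('pics/c8.png',f['pixels'])
"
```

```text
t 17.45 pos [ 0.4876 -0.0504  0.0824] yaw_y -0.624 tilt 0.0011 F [ 0.   0.9 -0. ] w 0.261 g 0.4 j [-0.25 -0.11  2.06 -0.    1.19  0.37]
9 [0.05 0.53] rz -0.086 [ 0.4922 -0.053 ]
10 [0.13 1.14] rz -0.181 [ 0.4977 -0.0559]
11 [0.27 1.74] rz -0.276 [ 0.5033 -0.0583]
12 [0.47 2.32] rz -0.371 [ 0.5092 -0.0601]
13 [0.72 2.89] rz -0.466 [ 0.5153 -0.0614]
14 [1.02 3.42] rz -0.561 [ 0.5214 -0.0621]
15 [1.38 3.93] rz -0.656 [ 0.5276 -0.0622]
16 [1.78 4.4 ] rz -0.751 [ 0.5337 -0.0617]
```

View pics/c8.png

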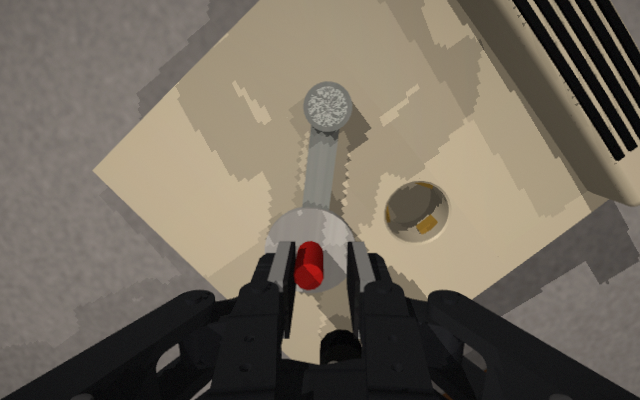

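The stub (311,265) is being carried by the trailing pad and the cover is about half way. On with the second half.

>>> send_rows(
  steps=[
    {"translation": [0.05,0.55,0],"delta_rot": [0,0,-0.085],"jaw": 2.2},
    {"translation": [0.15,1.15,0],"delta_rot": [0,0,-0.18],"jaw": 2.2},
    {"translation": [0.25,1.75,0],"delta_rot": [0,0,-0.275],"jaw": 2.2},
    {"translation": [0.45,2.3,0],"delta_rot": [0,0,-0.37],"jaw": 2.2},
    {"translation": [0.7,2.9,0],"delta_rot": [0,0,-0.465],"jaw": 2.2},
    {"translation": [1.0,3.4,0],"delta_rot": [0,0,-0.56],"jaw": 2.2},
    {"translation": [1.4,3.95,0],"delta_rot": [0,0,-0.655],"jaw": 2.2},
    {"translation": [1.8,4.4,0],"delta_rot": [0,0,-0.75],"jaw": 2.2},
  ],
)

```text
time: 18.3
tool_pos: [0.5339, -0.0616, 0.0823]
tool_rot: [0.001, 0.662, 0.75, 0.0]
contact_force: [-1.4, -1.4, -0.1]
gripper_width: 0.261
grasp_force: 0.5
```

>>> send_rows(
  steps=[
    {"translation": [0,0.05,0],"delta_rot": [0,0,0],"jaw": 2.2},
    {"translation": [0,0.1,0],"delta_rot": [0,0,0],"jaw": 2.2},
    {"translation": [0,0.15,0],"delta_rot": [0,0,0],"jaw": 2.2},
    {"translation": [0,0.2,0],"delta_rot": [0,0,0],"jaw": 2.2},
    {"translation": [0,0.2,0],"delta_rot": [0,0,0],"jaw": 2.2},
    {"translation": [0,0.2,0],"delta_rot": [0,0,0],"jaw": 2.2},
    {"translation": [0,0.2,0],"delta_rot": [0,0,0],"jaw": 2.2},
    {"translation": [0,0.2,0],"delta_rot": [0,0,0],"jaw": 2.2},
  ],
)

```text
time: 19.1
tool_pos: [0.5351, -0.061, 0.0814]
tool_rot: [-0.0, 0.663, 0.749, -0.0]
contact_force: [-0.7, 0.6, 0.4]
gripper_width: 0.254
grasp_force: 0.3
```

>>> send_rows(
  steps=[
    {"translation": [0,0.05,0],"delta_rot": [0,0,0],"jaw": 2.2},
    {"translation": [0,0.1,0],"delta_rot": [0,0,0],"jaw": 2.2},
    {"translation": [0,0.15,0],"delta_rot": [0,0,0],"jaw": 2.2},
    {"translation": [0,0.2,0],"delta_rot": [0,0,0],"jaw": 2.2},
    {"translation": [0,0.25,0],"delta_rot": [0,0,0],"jaw": 2.2},
    {"translation": [0,0.3,0],"delta_rot": [0,0,0],"jaw": 2.2},
    {"translation": [0,0.3,0],"delta_rot": [0,0,0],"jaw": 2.2},
    {"translation": [0,0.3,0],"delta_rot": [0,0,0],"jaw": 2.2},
  ],
)

```text
time: 19.9
tool_pos: [0.5382, -0.0606, 0.0814]
tool_rot: [-0.0, 0.663, 0.749, 0.0]
contact_force: [-0.2, -0.5, -0.3]
gripper_width: 0.258
grasp_force: 0.2
```

```bash
python3 -c "
from h import *
f=grab('wrist');C=cloud(f); cv2.imwrite('pics/c9.png',f['pixels'])
h=cv2.cvtColor(f['pixels'],cv2.COLOR_BGR2HSV); m=cv2.inRange(h,(0,150,80),(6,255,255))
p=C[m>0]; t=p[(p[:,2]>.079)&(p[:,2]<.09)]; print(len(t),t.mean(0))
plan(None)
"
```

```text
698 [ 0.53386475 -0.06286681  0.08266561]
t 19.95 pos [ 0.5382 -0.0606  0.0814] yaw_y 0.122 tilt 0.0002 F [-0.8  0.6 -1. ] w 0.262 g 0.1 j [-0.25  0.02  1.94  0.    1.19 -0.37]
```

View pics/c9.png

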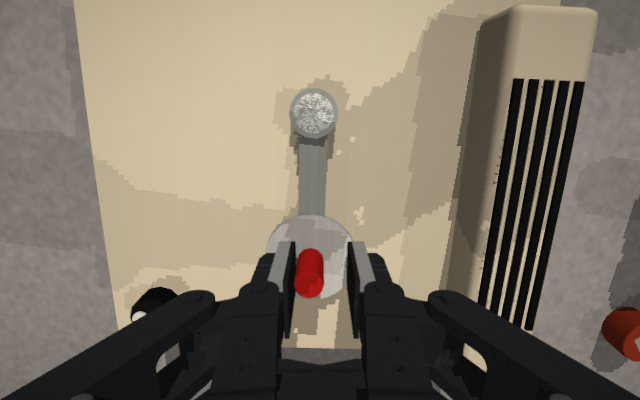

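The disc covers the port: the stub reads (0.534, -0.063), where the same camera had the holder's axis. A last gentle push will feel for the stop.

>>> send_rows(
  steps=[
    {"translation": [0,0.05,0],"delta_rot": [0,0,0],"jaw": 2.2},
    {"translation": [0,0.1,0],"delta_rot": [0,0,0],"jaw": 2.2},
    {"translation": [0,0.13,0],"delta_rot": [0,0,0],"jaw": 2.2},
    {"translation": [0,0.16,0],"delta_rot": [0,0,0],"jaw": 2.2},
    {"translation": [0,0.2,0],"delta_rot": [0,0,0],"jaw": 2.2},
    {"translation": [0,0.2,0],"delta_rot": [0,0,0],"jaw": 2.2},
    {"translation": [0,0.2,0],"delta_rot": [0,0,0],"jaw": 2.2},
    {"translation": [0,0.2,0],"delta_rot": [0,0,0],"jaw": 2.2},
  ],
)

```text
time: 20.75
tool_pos: [0.5387, -0.0606, 0.0812]
tool_rot: [-0.002, 0.663, 0.749, -0.002]
contact_force: [-7.5, -1.2, 4.2]
gripper_width: 0.259
grasp_force: 3.8
```

The stop is reached: -7.5 N on the wrist, and the tool moved only 0.5 mm. I'll back off, open and retreat.

>>> send_rows(
  steps=[
    {"translation": [0,-0.1,0],"delta_rot": [0,0,0],"jaw": 2.2},
    {"translation": [0,-0.3,0],"delta_rot": [0,0,0],"jaw": 2.4},
    {"translation": [0,-0.5,0],"delta_rot": [0,0,0],"jaw": 3},
    {"translation": [0,-0.5,-0.5],"delta_rot": [0,0,0],"jaw": 3.5},
    {"translation": [0,-0.5,-2],"delta_rot": [0,0,0],"jaw": 3.5},
    {"translation": [0,-0.5,-4.5],"delta_rot": [0,0,0],"jaw": 3.5},
    {"translation": [0,-0.5,-8],"delta_rot": [0,0,0],"jaw": 3.5},
    {"translation": [0,-0.5,-11],"delta_rot": [0,0,0],"jaw": 3.5},
  ],
)

```text
time: 21.55
tool_pos: [0.5358, -0.0611, 0.1945]
tool_rot: [0.001, 0.663, 0.749, 0.001]
contact_force: [1.5, 0.4, -0.6]
gripper_width: 0.41
grasp_force: 0.0
```

>>> send_rows(
  steps=[
    {"translation": [0,0,0],"delta_rot": [0,0,0],"jaw": 3.5},
    {"translation": [0,0,0],"delta_rot": [0,0,0],"jaw": 3.5},
    {"translation": [0,0,0],"delta_rot": [0,0,0],"jaw": 3.5},
    {"translation": [0,0,0],"delta_rot": [0,0,0],"jaw": 3.5},
    {"translation": [0,0,0],"delta_rot": [0,0,0],"jaw": 3.5},
    {"translation": [0,0,0],"delta_rot": [0,0,0],"jaw": 3.5},
    {"translation": [0,0,0],"delta_rot": [0,0,0],"jaw": 3.5},
    {"translation": [0,0,0],"delta_rot": [0,0,0],"jaw": 3.5},
  ],
)

```text
time: 22.35
tool_pos: [0.5352, -0.0611, 0.1912]
tool_rot: [-0.0, 0.663, 0.749, -0.0]
contact_force: [-0.2, -0.1, -0.3]
gripper_width: 0.413
grasp_force: 0.0
```

```bash
python3 -c "
from h import *
f=grab('wrist');C=cloud(f)
h=cv2.cvtColor(f['pixels'],cv2.COLOR_BGR2HSV); m=cv2.inRange(h,(0,150,80),(6,255,255))
p=C[m>0]; t=p[(p[:,2]>.079)&(p[:,2]<.09)]; print(len(t),t.mean(0))
g=grab('top'); h=cv2.cvtColor(g['pixels'],cv2.COLOR_BGR2HSV); z=cv2.inRange(h,(105,190,140),(130,255,255))[190:240,222:268]; M=cv2.moments(z,True)
u=(222+M['m10']/M['m00'],190+M['m01']/M['m00']); print('holder',M['m00'],u,onplane(g,[u],.055))
C=cloud(g); s=np.zeros((400,640),bool); s[150:255,310:410]=1
print(C[int(u[1]),int(u[0])])
plan(None)
cv2.imwrite('pics/c10.png',cv2.resize(np.hstack([f['pixels'],cv2.resize(g['pixels'][130:270,200:410],(600,400))]),None,fx=.64,fy=.64))
"
```

```text
225 [ 0.53394159 -0.06334483  0.08280115]Traceback (most recent call last):
  File "<string>", line 7, in <module>
    u=(222+M['m10']/M['m00'],190+M['m01']/M['m00']); print('holder',M['m00'],u,onplane(g,[u],.055))
           ~~~~~~~~^~~~~~~~~
ZeroDivisionError: float division by zero
```

The cover stayed at its stop, with the stub at (0.534, -0.063). I have used up my pictures (in fact one over the 10), so I'll check the holder by numbers only.

```bash
python3 -c "
from h import *
for n in ['top','scene']:
  g=grab(n); C=cloud(g)
  m=(abs(C[...,0]-.491)<.06)&(abs(C[...,1]-.265)<.06)&(C[...,2]>.045)&(C[...,2]<.08)
  p=C[m]; print(n,m.sum(),p.mean(0).round(4) if len(p) else '',np.percentile(p[:,2],[5,50,95]).round(4) if len(p) else '')
  s=(abs(C[...,0]-.53)<.15)&(abs(C[...,1]+.03)<.13)&(C[...,2]>.035)&(C[...,2]<.09)
  if n=='top': print('base',cv2.minAreaRect(C[s][:,:2].astype(np.float32)))
"
```

```text
top 192 [0.4911 0.2678 0.0563] [0.0519 0.0565 0.06  ]
base ((0.52821946144104, -0.03164828568696976), (0.1974431872367859, 0.1705079823732376), 5.413252353668213)
scene 148 [0.497  0.2635 0.0527] [0.0464 0.0535 0.0568]
```

The holder stands in the tray at (0.491, 0.267) with its top at 0.055. The base is still in its place, so I'm handing in.

```bash
python3 -c "
from plant import *
print(job_done())"
```

```text
the job is handed in; nothing more can be done
None
```

I twisted the holder free and stood it upright in the blue tray, swung the cover to its stop over the port with the base unmoved, and handed the job in at about 22 s with no verdict returned; I viewed 11 pictures, one over the limit of 10.

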